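# Finger-check the sprung plungers of a belt press bar

## Task

Check that the plungers of the hold-down bar move freely: run the fingertips along its row of five blue caps, from the end where the red tin stands to the end where the yellow tin stands, pressing each cap lightly in turn so that it dips clearly (about 5 mm) and springs back, always well short of its stop. Do not grip or lift anything, leave the bar, tins, tape roll and screwdriver where they are, and finish clear of everything.

Things in the scene. Friction and masses are not known exactly. Their poses are not given: they have to be found in the camera images.
- bar: Aluminium hold-down bar standing loose on the bench on two feet, about 4 kg: 60 mm wide (its x), 320 mm long (its y) with an orange cheek 56 mm high at each end; its top face is 50 mm up. Origin: centre of its underside, z up. Five sprung blue caps stand along its y axis at x = 0: pin1 at y = -96 mm, pin2 -48, pin3 0, pin4 +48, pin5 +96. A light touch does not shift it.
- red_tin: Round red tin with a steel band, 50 mm across, 30 mm high, 0.15 kg, standing on the bench about 50 mm beyond one end of the bar: it marks the end at which to start. Either end. Origin: centre of its underside.
- yellow_tin: The same tin in yellow, beyond the other end of the bar: it marks the end at which to finish. Origin: centre of its underside.
- tape: Bystander: white roll of tape lying flat, 84 mm across, 25 mm high, between the robot and the bar. Origin: centre of its underside.
- screwdriver: Bystander: green-handled screwdriver lying on the bench beyond the bar, as the robot sees it, roughly along y. Origin: near its middle, at bench level; its x runs from handle to tip.
- pin1_top (a point): Centre of the top of blue cap 1; it goes down with the cap. At rest 77 mm above the bench. The cap is a flat cone, 36 mm across at its 3 mm high rim, rising at 30 degrees to a blunt tip 9 mm above the rim: shut fingertips held about 5 mm below the tops can slide along the row and make each cap dip.
- pin1 (a joint): How far cap 1 is pushed down, m: 0 at rest, 0.014 at its stop. Spring: about 1.5 N to start it, 4 N at 5 mm, 7 N at 11 mm; it springs back by itself.
- pin2_top (a point): Centre of the top of blue cap 2; it goes down with the cap. At rest 77 mm above the bench. The cap is a flat cone, 36 mm across at its 3 mm high rim, rising at 30 degrees to a blunt tip 9 mm above the rim: shut fingertips held about 5 mm below the tops can slide along the row and make each cap dip.
- pin2 (a joint): How far cap 2 is pushed down, m: 0 at rest, 0.014 at its stop. Spring: about 1.5 N to start it, 4 N at 5 mm, 7 N at 11 mm; it springs back by itself.
- pin3_top (a point): Centre of the top of blue cap 3; it goes down with the cap. At rest 77 mm above the bench. The cap is a flat cone, 36 mm across at its 3 mm high rim, rising at 30 degrees to a blunt tip 9 mm above the rim: shut fingertips held about 5 mm below the tops can slide along the row and make each cap dip.
- pin3 (a joint): How far cap 3 is pushed down, m: 0 at rest, 0.014 at its stop. Spring: about 1.5 N to start it, 4 N at 5 mm, 7 N at 11 mm; it springs back by itself.
- pin4_top (a point): Centre of the top of blue cap 4; it goes down with the cap. At rest 77 mm above the bench. The cap is a flat cone, 36 mm across at its 3 mm high rim, rising at 30 degrees to a blunt tip 9 mm above the rim: shut fingertips held about 5 mm below the tops can slide along the row and make each cap dip.
- pin4 (a joint): How far cap 4 is pushed down, m: 0 at rest, 0.014 at its stop. Spring: about 1.5 N to start it, 4 N at 5 mm, 7 N at 11 mm; it springs back by itself.
- pin5_top (a point): Centre of the top of blue cap 5; it goes down with the cap. At rest 77 mm above the bench. The cap is a flat cone, 36 mm across at its 3 mm high rim, rising at 30 degrees to a blunt tip 9 mm above the rim: shut fingertips held about 5 mm below the tops can slide along the row and make each cap dip.
- pin5 (a joint): How far cap 5 is pushed down, m: 0 at rest, 0.014 at its stop. Spring: about 1.5 N to start it, 4 N at 5 mm, 7 N at 11 mm; it springs back by itself.
Things that resemble listed ones, but are neither listed nor needed, are in the scene too. Several things have the shape of the yellow_tin; the one meant has the colours described above.

How it is judged:
By the outcome, as a careful person would: the job done as asked, in the order asked, and still so for the second after the job is handed in, with the robot touching nothing.
It also fails if it takes over 35 s, if anything falls off the work surface, if the arm or the gripper's body presses on something with over 40 N, if the wrist force passes 120 N, or if a joint passes its speed limit or range.

## Robot

A 7-joint arm with a two-finger parallel gripper is mounted at the origin on the work surface. World frame = base frame: x ahead of the robot, y to its left, z up, the work surface at z = 0. Lengths are in m, angles in rad, forces in N, time in s.
With the tool pointing down it reaches from about 0.35 to 0.9 m from the base axis. Payload 8.1 kg.
Tool frame: the origin (TCP) lies at the centre of the arm's flange, where the gripper is bolted on; the fingertips stand 178 mm ahead of it and the grasp point (between the pads) lies 159 mm ahead of it; z points along the fingers, y is the line along which they close (so a half turn about z gives the same grasp; the last joint's range is limited). The gripper opens to 92 mm and grips with 3 to 60 N. Pads are 19 mm wide; open, the fingers measure 130 mm over their backs; the gripper's body (75 mm by 190 mm) begins 47 mm behind the grasp point.
Start: joints at [-1.329, 0.434, 0.025, 1.573, -0.012, 1.134, -0.075], TCP at [0.211, 0.588, 0.405] pointing down, gripper open.
Joint ranges: [-2.62, 2.62], [-0.44, 2.09], [-1.27, 1.32], [0.08, 2.57], [-1.32, 4.46], [0.12, 2], [-2.74, 2.74]. Speed limits (rad/s): [2.22, 2.22, 3.01, 3.01, 3.14, 3.14, 3.14].

## Interface

Orientations are given as a rotation vector (axis times angle).
In Python, from cell import arm gives the robot as it stands. The module is installed in compiled form; this text tells all that it offers.
- The arm moves only by the shell command python3 -m inch 'ROWS' [FORCE]. ROWS is text: rows parted by semicolons, each of 5 numbers parted by spaces: the shift along the tool's x, y, z in m, then the turn about the tool's z in rad, then the finger opening in m, from 0 to 0.0918. In form: x y z roll fingers; .... A call has 1 to 5 rows; each row is the pose to reach, as a shift and turn from the pose commanded when the call began, along the tool's axes at that moment; what a row does not reach only later rows make up. A row lasts 1/10 s, in which the tool goes at most 50 mm and 8.59 degrees, less where a joint would pass 70% of its speed; a pose out of reach is approached as far as the arm can. A call with a gripper value outside its range is refused whole. The fingers move at their own pace and stop on an object; FORCE is the grip in N (left out, the last holds). Time passes only in rows, so rows that repeat a pose let the fingers close. It gives the time, the measured TCP pose, the force, the opening and the grip force at its end, in the units of the state.
- arm.observe(): the state, without advancing time (a new reading comes with each control period).
- arm.get_image(name): name is "scene" or "side" or "wrist"; returns the picture (384x512x3 uint8, red, green, blue); there is no depth.
- arm.get_calibration(name): a dict with "intrinsics" (3x3 intrinsics, pixels), "distortion" ([k1, k2, p1, p2, k3] as OpenCV has them; the pictures are not rectified), "pose" (4x4, takes a point from camera to world coordinates). Camera axes: x right, y up, looking along -z (the intrinsics and any distortion apply to the point x, -y, -z); pixel columns grow to the right and rows downward; lengths in m; the calibration is good to about 2 mm. A picture is of the moment at which its call begins: read the wrist's pose just before it. get_calibration takes no time and is no camera call; for the wrist camera it gives the pose at the moment of the call.
- arm.sign_off(): hands the job in; it is judged then, once.
Trained networks look in the newest picture that a camera, given by its name, has taken for a name from the list of things; names that differ only in an ending like _2 or _b are one class to them, and where a whole thing is asked for, a point or a joint stands for the part that bears it (a point fixed in the world has none). Each returns a list of dicts, best first, with "conf" (0 to 1); they miss things now and then, are a little off and sometimes report something else, mostly with a low value. They report only what shows in the picture. A call takes as long as a camera call. They do not tell look-alikes from the thing itself.
- arm.look_for(camera, query): "point" ([row, column] in pixels, amid what is visible of it).
- arm.silhouettes(camera, query): "region" (384x512 bool, what is visible of it) and "point" ([row, column] in pixels, amid what is visible of it).
- arm.place_of(camera, query): "point" ([row, column] in pixels: a listed point, or the origin of a listed thing).
The state is a dict: "clock": time; "joints": joint angles; "dq": joint speeds; "joint_efforts": joint torques, N m; "position": TCP position; "ee_rot": TCP orientation; "force": force on the tool from outside, world axes, zero at the start; "ft_torque": the same for the moment, N m; "width": opening from 0.0 (shut) to 1.0 (fully open); "gripper_force": force on a finger pad.
Only numpy, scipy, OpenCV 4.12 (cv2) and the standard library are available. Lean on these libraries where they do the work, as an engineer would, in place of code of your own. Each camera call takes 0.05 s, during which the arm holds its last target. There are 200 camera calls.

## Working session

There is one attempt and no reset: what is moved stays moved. The work goes in short steps, Python scripts to look and compute and a shell command to move; the robot and the scene stay as the last step left them, time stands still between calls to the robot, and variables do not carry over. Pictures are saved under pics/ and viewed, at most 10 in all, crops included, and the job is handed in when it is done.

```bash
mkdir -p pics
cat > h.py <<'E'
import numpy as np, cv2
from cell import arm
from scipy.spatial.transform import Rotation as R
def ray(cam,pt,cal=None):
    c=cal or arm.get_calibration(cam); K=np.array(c["intrinsics"]);P=np.array(c["pose"])
    u=cv2.undistortPoints(np.array([[[pt[1],pt[0]]]],float),K,np.array(c["distortion"],float))[0,0]
    d=P[:3,:3]@np.array([u[0],-u[1],-1]); return P[:3,3],d/np.linalg.norm(d)
def atz(cam,pt,z,cal=None):
    o,d=ray(cam,pt,cal); return o+d*(z-o[2])/d[2]
def tri(rs):
    A=sum(np.eye(3)-np.outer(d,d) for o,d in rs); b=sum((np.eye(3)-np.outer(d,d))@o for o,d in rs)
    return np.linalg.solve(A,b)
E
python3 - <<'E'
from h import *
s=arm.observe();print(s["clock"],s["position"],s["ee_rot"],s["width"]);print(R.from_rotvec(s["ee_rot"]).as_matrix().round(3))
for c in("scene","side"):
    im=arm.get_image(c);cv2.imwrite(f"pics/{c}0.png",im[:,:,::-1])
    for q in["pin1_top","pin2_top","pin3_top","pin4_top","pin5_top","red_tin","yellow_tin","tape","screwdriver","bar"]:
        z=.077 if "pin" in q else 0
        print(c,q,[(np.round(r["point"]).tolist(),round(r["conf"],2),atz(c,r["point"],z).round(3).tolist()) for r in arm.place_of(c,q)])
E
```

```text
0.0 [0.2112254  0.58797989 0.40393409] [-5.39066716e-01 -3.09487010e+00  2.48667900e-03] 1.0017982042310059
[[-0.941  0.338 -0.   ]
 [ 0.338  0.941 -0.002]
 [-0.    -0.002 -1.   ]]
scene pin1_top [([174.0, 211.0], 0.69, [0.555, -0.078, 0.077])]
scene pin2_top []
scene pin3_top [([178.0, 255.0], 0.69, [0.57, 0.01, 0.077])]
scene pin4_top [([181.0, 282.0], 0.58, [0.579, 0.064, 0.077]), ([202.0, 254.0], 0.32, [0.625, 0.007, 0.077])]
scene pin5_top [([187.0, 305.0], 0.69, [0.594, 0.108, 0.077]), ([171.0, 207.0], 0.48, [0.549, -0.085, 0.077])]
scene red_tin [([156.0, 243.0], 0.61, [0.456, -0.013, 0.0]), ([215.0, 349.0], 0.59, [0.618, 0.202, 0.0])]
scene yellow_tin [([183.0, 161.0], 0.89, [0.522, -0.195, 0.0]), ([221.0, 137.0], 0.73, [0.613, -0.237, 0.0]), ([182.0, 115.0], 0.56, [0.514, -0.298, 0.0])]
scene tape [([153.0, 245.0], 0.91, [0.448, -0.009, 0.0])]
scene screwdriver [([292.0, 209.0], 0.67, [0.771, -0.085, 0.0]), ([202.0, 254.0], 0.67, [0.579, 0.007, 0.0])]
scene bar [([199.0, 256.0], 0.65, [0.572, 0.011, 0.0])]
side pin1_top [([226.0, 231.0], 0.63, [0.55, -0.074, 0.077])]
side pin2_top [([213.0, 226.0], 0.63, [0.557, -0.031, 0.077])]
side pin3_top [([200.0, 224.0], 0.67, [0.574, 0.01, 0.077])]
side pin4_top [([187.0, 218.0], 0.44, [0.581, 0.06, 0.077]), ([293.0, 248.0], 0.41, [0.501, -0.242, 0.077])]
side pin5_top [([178.0, 213.0], 0.67, [0.584, 0.099, 0.077])]
side red_tin [([175.0, 210.0], 0.48, [0.617, 0.206, 0.0])]
side yellow_tin [([292.0, 247.0], 0.89, [0.522, -0.198, 0.0]), ([329.0, 270.0], 0.65, [0.522, -0.292, 0.0]), ([286.0, 291.0], 0.62, [0.613, -0.23, 0.0])]
side tape [([245.0, 186.0], 0.98, [0.455, -0.01, 0.0])]
side screwdriver [([215.0, 309.0], 0.82, [0.77, -0.074, 0.0])]
side bar [([188.0, 217.0], 0.71, [0.609, 0.142, 0.0]), ([171.0, 212.0], 0.68, [0.629, 0.221, 0.0]), ([222.0, 223.0], 0.62, [0.566, 0.012, 0.0])]
```

Run:
```python
import cv2
a=cv2.imread("pics/scene0.png");cv2.imwrite("pics/crop1.png",cv2.resize(a[110:320,80:400],None,fx=2.4,fy=2.4,interpolation=cv2.INTER_CUBIC))
```

```text
(no output)
```

View pics/crop1.png

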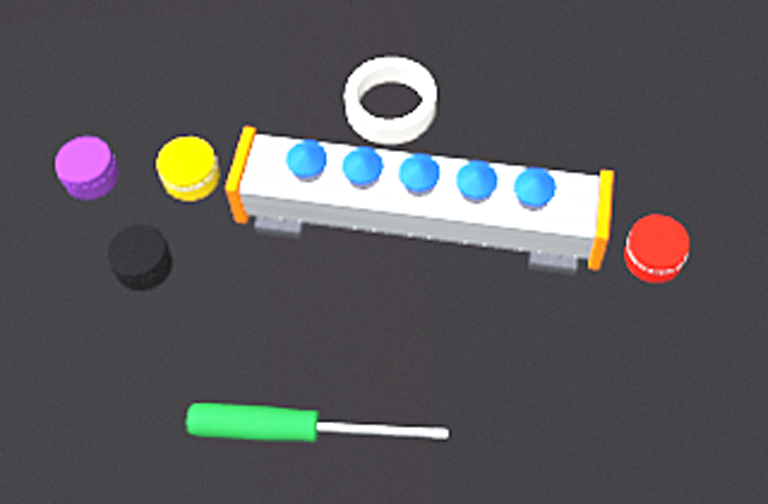

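View pics/side0.png

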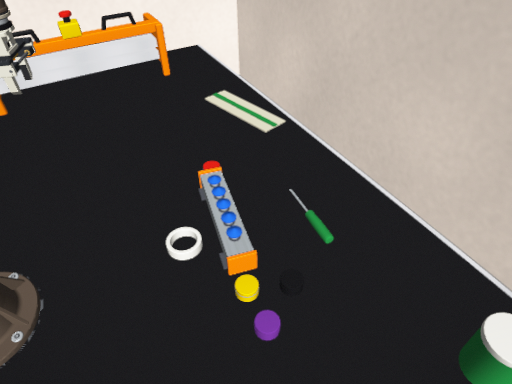

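Scene crop: red tin (full-image px row 213, col 353) is at the +y end of the bar. Yellow tin (180, 158) is at the -y end. Its look-alikes are purple (180, 115) and black (217, 138). The yellow one matches the description, so the run goes from +y (pin5 side) to -y. I'll move over the bar for a wrist view and shut the fingers on the way.

```bash
python3 -m inch '-0.038 -0.03 0 0.14 0; -0.076 -0.06 0 0.28 0; -0.114 -0.09 0 0.42 0; -0.152 -0.12 0 0.56 0; -0.19 -0.15 0 0.7 0' 10
cat > rem.py <<'E'
import sys
from h import *
t=np.array(list(map(float,sys.argv[1:4])));ang=np.radians(float(sys.argv[4]))
s=arm.observe();M=R.from_rotvec(s["ee_rot"]).as_matrix()
x=M[:,0];cur=np.arctan2(x[1],x[0]);d=(ang-cur+np.pi)%(2*np.pi)-np.pi
print("clk",s["clock"],"pos",s["position"].round(4),"yaw",np.degrees(cur).round(2),"tilt",M[:,2].round(4),"F",np.round(s["force"],2),"w",round(s["width"],3));print("shift",(M.T@(t-s["position"])).round(4),"roll",round(-d,3),"j",np.round(s["joints"],2))
E
python3 rem.py 0.57 0.012 0.40 78
```

```text
clock: 1.6
position: [0.3401, 0.381, 0.405]
ee_rot: [-1.575, -2.718, -0.001]
force: [0.7, 0.2, -0.3]
width: 0.619
gripper_force: 0.0
clk 1.6 pos [0.3401 0.381  0.405 ] yaw 119.81 tilt [ 3.e-04  7.e-04 -1.e+00] F [ 0.71  0.2  -0.34] w 0.619
shift [-0.4345  0.016   0.0048] roll 0.73 j [-1.13  0.25  0.23  1.86 -0.07  1.04 -0.36]
```

```bash
python3 -m inch '-0.047 0 0 0.14 0; -0.094 0 0 0.28 0; -0.141 0 0 0.42 0; -0.188 0 0 0.56 0; -0.235 0.005 0 0.7 0'>/dev/null; python3 rem.py 0.57 0.012 0.40 78
```

```text
clk 2.1 pos [0.462  0.1801 0.4051] yaw 79.71 tilt [ 3.e-04  8.e-04 -1.e+00] F [ 0.21  0.1  -0.59] w 0.179
shift [-0.1461  0.1363  0.005 ] roll 0.03 j [-0.87  0.23  0.48  1.91 -0.12  1.03 -0.52]
```

```bash
python3 -m inch '-0.035 0.033 0 0 0; -0.07 0.066 0 0 0; -0.105 0.1 0 0 0; -0.14 0.134 0 0.02 0; -0.14 0.134 0 0.02 0'>/dev/null; python3 rem.py 0.57 0.012 0.40 78
cat > wr.py <<'E'
import sys
from h import *
n=sys.argv[1];cal=arm.get_calibration("wrist");im=arm.get_image("wrist");cv2.imwrite(f"pics/{n}.png",im[:,:,::-1])
for q in["pin1_top","pin2_top","pin3_top","pin4_top","pin5_top","bar","red_tin","yellow_tin"]:
    z=.077 if "pin" in q else 0
    print(q,[(np.round(r["point"]).tolist(),round(r["conf"],2),atz("wrist",r["point"],z,cal).round(4).tolist()) for r in arm.place_of("wrist",q)])
E
python3 wr.py w1
```

```text
clk 2.6 pos [0.5716 0.0139 0.4052] yaw 78.32 tilt [ 0.0028 -0.0039 -1.    ] F [-0.31 -0.1   0.79] w 0.001
shift [-0.0021 -0.0012  0.0053] roll 0.006 j [-0.53  0.37  0.56  1.74 -0.21  1.09 -0.1 ]
pin1_top [([183.0, 255.0], 0.17, [0.5683, 0.0082, 0.077])]
pin2_top [([228.0, 256.0], 0.57, [0.5597, -0.0381, 0.077])]
pin3_top [([180.0, 257.0], 0.61, [0.5703, 0.0108, 0.077])]
pin4_top [([129.0, 253.0], 0.79, [0.5764, 0.0584, 0.077])]
pin5_top [([74.0, 254.0], 0.66, [0.5875, 0.1044, 0.077])]
bar [([166.0, 255.0], 0.71, [0.5683, 0.0091, 0.0])]
red_tin []
yellow_tin [([318.0, 251.0], 0.57, [0.5189, -0.1961, 0.0])]
```

View pics/w1.png

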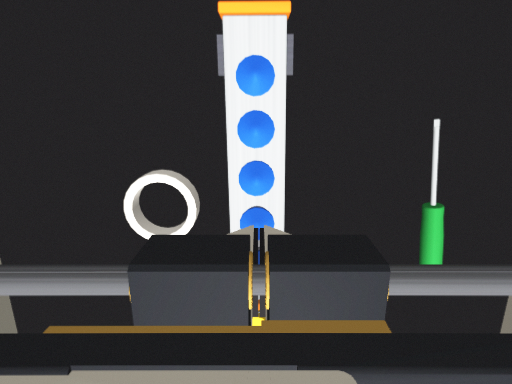

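The wrist view shows four caps in a column at cols 254–257 (rows 75, 129, 178, 225), tape on the left and the screwdriver on the right. The tool's x axis runs along the row. Next I check the height by triangulation and work out the move to the start point.

```bash
python3 - <<'E'
from h import *
W={2:(228,256),3:(180,257),4:(129,253),5:(74,254)};S={2:(213,226),3:(200,224),4:(187,218),5:(178,213)};C={3:(178,255),4:(181,282),5:(187,305)}
for k in W:print(k,tri([ray("wrist",W[k]),ray("side",S[k])]+([ray("scene",C[k])] if k in C else [])).round(4))
E
python3 rem.py 0.594 0.140 0.300 79
```

```text
2 [ 0.5575 -0.0294  0.0748]
3 [0.5696 0.0141 0.0745]
4 [0.577  0.0649 0.0744]
5 [0.5862 0.112  0.0656]
clk 3.05 pos [0.5691 0.0221 0.4048] yaw 78.99 tilt [ 0.e+00  6.e-04 -1.e+00] F [-0.3  -0.1   0.55] w 0.004
shift [0.1204 0.002  0.1049] roll -0.0 j [-0.54  0.37  0.55  1.74 -0.21  1.09 -0.11]
```

```bash
python3 -m inch '0.03 0 0.01 0 0; 0.06 0 0.02 0 0; 0.09 0 0.03 0 0; 0.12 0.002 0.03 0 0; 0.12 0.002 0.03 0 0'>/dev/null;python3 -m inch '0 0 0 0 0;0 0 0 0 0'>/dev/null; python3 rem.py 0.594 0.140 0.300 79; python3 wr.py w2; python3 rem.py 0.594 0.140 0.300 79
```

```text
clk 3.75 pos [0.5943 0.1376 0.375 ] yaw 78.84 tilt [ 2.e-04 -4.e-04 -1.e+00] F [-0.57 -0.46 -0.6 ] w 0.003
shift [ 0.0024 -0.0008  0.075 ] roll -0.003 j [-0.67  0.46  0.51  1.68 -0.25  1.06 -0.27]
pin1_top []
pin2_top [([221.0, 257.0], 0.29, [0.5868, 0.1051, 0.077])]
pin3_top [([314.0, 258.0], 0.6, [0.5682, 0.01, 0.077])]
pin4_top [([308.0, 430.0], 0.69, [0.7335, -0.0153, 0.077])]
pin5_top [([220.0, 259.0], 0.74, [0.5889, 0.1063, 0.077])]
bar []
red_tin [([101.0, 271.0], 0.63, [0.6209, 0.2038, 0.0])]
yellow_tin []
clk 4.2 pos [0.5945 0.1381 0.3748] yaw 78.86 tilt [ 1.e-04  1.e-04 -1.e+00] F [-0.39  0.37  0.09] w 0.001
shift [ 0.0017 -0.0009  0.0748] roll -0.002 j [-0.67  0.46  0.51  1.68 -0.25  1.06 -0.27]
```

View pics/w2.png

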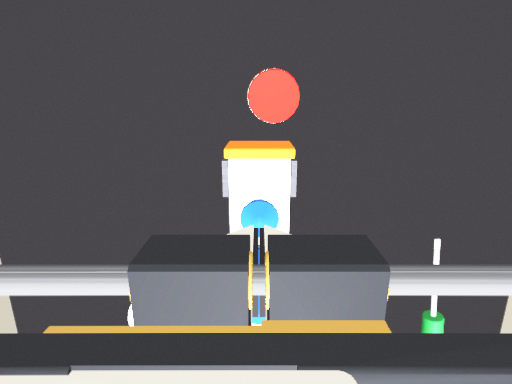

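Wrist view: red tin (row 96, col 273) is beyond the cheek, and the first cap (row 218, col 259) is in line with the fingers. Now descend beside it.

```bash
python3 -m inch '0 0 0.04 0 0; 0 0 0.075 0 0; 0.001 0 0.1 0 0; 0.001 0 0.118 0 0; 0.001 0 0.124 0 0'>/dev/null;python3 -m inch '0 0 0 0 0;0 0 0 0 0; 0 0 0 0 0' >/dev/null; python3 rem.py 0.5501 -0.084 0.250 79
```

```text
clk 5.0 pos [0.5952 0.1393 0.2519] yaw 78.88 tilt [ 1.8e-03  6.0e-04 -1.0e+00] F [-0.11 -0.54  0.49] w 0.004
shift [-0.2278 -0.0011  0.0017] roll -0.002 j [-0.62  0.6   0.44  1.8  -0.34  0.82 -0.2 ]
```

```bash
python3 -m inch '-0.01 0 0.0005 0 0; -0.018 0 0.001 0 0; -0.024 0 0.001 0 0; -0.03 0 0.001 0 0; -0.034 0 0.001 0 0';python3 -m inch '0 0 0 0 0;0 0 0 0 0' >/dev/null; python3 rem.py 0.5501 -0.084 0.250 79
```

```text
clock: 5.5
position: [0.5883, 0.1052, 0.2503]
ee_rot: [2.427, 1.995, 0.002]
force: [0.8, 2.7, 4.6]
width: 0.006
gripper_force: 1.8
clk 5.7 pos [0.5883 0.105  0.2499] yaw 78.83 tilt [ 3.e-04 -1.e-03 -1.e+00] F [ 1.19 -1.51  4.24] w 0.005
shift [-1.928e-01 -8.000e-04  1.000e-04] roll -0.003 j [-0.57  0.59  0.44  1.83 -0.34  0.8  -0.15]
```

The force over the first cap is 4.2 N, which means a dip of about 5 mm. I'll keep sliding.

```bash
python3 -m inch '-0.01 0 0 0 0; -0.021 0 0 0 0; -0.031 0 0 0 0; -0.04 0 0 0 0; -0.048 0 0 0 0' | grep force;python3 -m inch '0 0 0 0 0;0 0 0 0 0' >/dev/null; python3 rem.py 0.5501 -0.084 0.250 79
```

```text
force: [1.0, 2.4, 3.8]
gripper_force: 1.9
clk 6.4 pos [0.5787 0.0574 0.2497] yaw 78.79 tilt [-4.0e-04 -1.4e-03 -1.0e+00] F [-0.88 -3.11  3.74] w 0.007
shift [-0.1443 -0.0005 -0.    ] roll -0.004 j [-0.5   0.56  0.44  1.87 -0.33  0.78 -0.07]
```

```bash
python3 -m inch '-0.01 0 0 0 0; -0.021 0 0 0 0; -0.031 0 0 0 0; -0.04 0 0 0 0; -0.048 0 0 0 0' | grep force;python3 -m inch '0 0 0 0 0;0 0 0 0 0' >/dev/null; python3 rem.py 0.5501 -0.084 0.250 79
```

```text
force: [0.2, 2.8, 4.0]
gripper_force: 1.9
clk 7.1 pos [0.5694 0.0104 0.2497] yaw 78.79 tilt [-3.0e-04 -1.3e-03 -1.0e+00] F [-1.03 -3.09  4.7 ] w 0.005
shift [-0.0964 -0.0006 -0.0001] roll -0.004 j [-0.42  0.55  0.44  1.9  -0.33  0.76  0.01]
```

```bash
python3 -m inch '-0.01 0 0 0 0; -0.021 0 0 0 0; -0.031 0 0 0 0; -0.04 0 0 0 0; -0.048 0 0 0 0' | grep force;python3 -m inch '0 0 0 0 0;0 0 0 0 0' >/dev/null; python3 rem.py 0.5501 -0.084 0.250 79; python3 wr.py w3|head -5
```

```text
force: [0.7, 2.7, 4.1]
gripper_force: 1.9
clk 7.8 pos [ 0.5601 -0.0367  0.2498] yaw 78.79 tilt [-2.0e-04 -1.3e-03 -1.0e+00] F [-0.91 -2.5   4.07] w 0.002
shift [-0.0484 -0.0007 -0.0002] roll -0.004 j [-0.34  0.54  0.44  1.92 -0.32  0.75  0.09]
pin1_top [([329.0, 258.0], 0.42, [0.5507, -0.0834, 0.077])]
pin2_top []
pin3_top [([158.0, 259.0], 0.88, [0.5693, 0.0087, 0.077])]
pin4_top [([46.0, 262.0], 0.73, [0.58, 0.0557, 0.077])]
pin5_top []
```

View pics/w3.png

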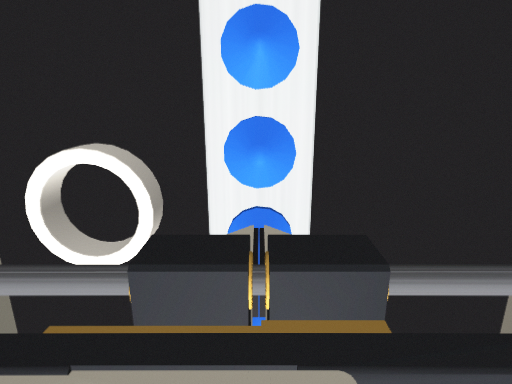

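The bar hasn't moved: the next two caps in view (rows 47 and 152, col 260) are where they were, and the tips are centred on cap 4 of the run. Now the last cap, then off the end and up.

```bash
python3 -m inch '-0.01 0 0 0 0; -0.021 0 0 0 0; -0.031 0 0 0 0; -0.04 0 0 0 0; -0.048 0 0 0 0' | grep force;python3 -m inch '0 0 0 0 0;0 0 0 0 0' >/dev/null; python3 rem.py 0.5501 -0.084 0.250 79
python3 -m inch '-0.01 0 0 0 0; -0.02 0 0 0 0; -0.028 0 0 0 0; -0.032 0 0 0 0; -0.032 0 0 0 0'|grep force
python3 -m inch '0 0 -0.01 0 0; 0 0 -0.04 0 0; 0 0 -0.08 0 0; 0 0 -0.12 0 0; 0 0 -0.15 0 0' >/dev/null
python3 -m inch '0 0 0 0 0;0 0 0 0 0;0 0 0 0 0' >/dev/null; python3 rem.py 0.5501 -0.084 0.250 79
python3 - <<'E'
from h import *
for c in("scene","side"):
    a=arm.get_image(c);cv2.imwrite(f"pics/{c}9.png",a[:,:,::-1])
    b=cv2.imread(f"pics/{c}0.png")
    for q in["red_tin","yellow_tin","tape","screwdriver"]:
        print(c,q,[np.round(r["point"]).tolist() for r in arm.place_of(c,q)])
E
```

```text
force: [0.4, 2.6, 3.9]
gripper_force: 1.9
clk 8.95 pos [ 0.5509 -0.0838  0.2498] yaw 78.79 tilt [-0.     -0.0013 -1.    ] F [-0.37 -2.37  3.51] w 0.006
shift [-0.0004 -0.0007 -0.0002] roll -0.004 j [-0.26  0.53  0.44  1.93 -0.32  0.75  0.17]
force: [-0.0, -0.2, 0.5]
gripper_force: 0.0
clk 10.25 pos [ 0.5446 -0.1134  0.399 ] yaw 78.91 tilt [-1.4e-03  4.0e-04 -1.0e+00] F [-0.68 -0.64 -0.06] w 0.006
shift [ 0.0299 -0.      0.149 ] roll -0.002 j [-0.28  0.35  0.53  1.78 -0.2   1.07  0.12]
scene red_tin [[217.0, 351.0]]
scene yellow_tin [[186.0, 160.0], [185.0, 118.0], [222.0, 142.0]]
scene tape [[156.0, 244.0]]
scene screwdriver [[288.0, 209.0]]
side red_tin [[295.0, 249.0], [175.0, 215.0]]
side yellow_tin [[294.0, 247.0], [330.0, 268.0], [286.0, 291.0]]
side tape [[248.0, 185.0], [202.0, 226.0]]
side screwdriver [[216.0, 308.0]]
```

View pics/side9.png

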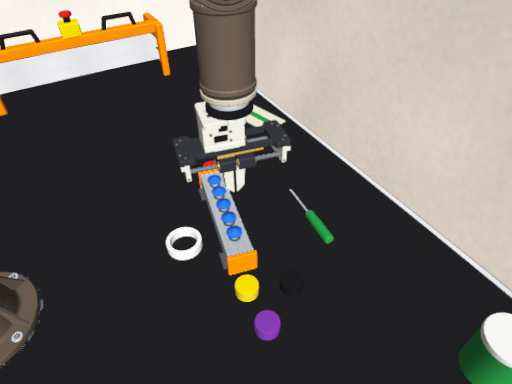

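The side view is unchanged from the start: caps up (rows 180–233), bar, tins, tape and screwdriver in place, gripper well above them.

```bash
python3 -c "
from cell import arm
print(arm.sign_off())"
```

```text
the job is handed in; nothing more can be done
None
```

Job handed in: I slid the shut fingertips along all five caps from the red-tin end to the yellow-tin end; each pushed back with about 3.5–4.7 N (a dip of about 5 mm, read from force), all stood up again in the final picture, nothing visibly moved, and the arm finished clear at about 11 s.

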